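Tug the sample box lid, free its catch if caught, hold it open

ROBOT

A 6-joint arm with a two-finger parallel gripper is mounted at the origin on a cart in front of the work surface, level with it; the furniture and walls round the work are solid. World frame = base frame: x ahead of the robot, y to its left, z up, the work surface at z = 0. Lengths are in mm, angles in degrees, forces in N, time in s.
With the tool pointing down it reaches from about 300 to 875 mm from the base axis. Payload 4.2 kg.
Tool frame: the origin (TCP) lies on the centre line of the jaws, within the pads' length; the fingertips stand ctrl.tip_reach ahead of it and the grasp point (between the pads) is the TCP (ctrl.tip_reach is the distance from the TCP to the fingertips, in mm); z points along the fingers, y is the line along which they close (so a half turn about z gives the same grasp; the last joint's range is limited). The gripper opens to 85 mm and grips with 20 to 120 N. Pads are 22 mm wide; open, the fingers measure 114 mm over their backs; the gripper's body (76 mm by 85 mm) begins 54 mm behind the grasp point. The pads swing forward as they close: fully open they stand 13 mm farther back than shut.
Start: joints at [64.458, 18.312, 89.639, -0, 72.044, -1.146], TCP at [237.506, 523.67, 250.338] pointing down, gripper open.
Joint ranges: [-177.97, 177.97], [-48.28, 115.42], [12.27, 149.76], [-77.06, 257.06], [2.81, 150.46], [-146.56, 146.56]. Speed limits (degrees/s): [147.25, 147.25, 180, 180, 180, 180].

INTERFACE

Orientations are given as [roll, pitch, yaw] about the fixed x, y, z axes, in that order (R = Rz(yaw) Ry(pitch) Rx(roll)).
In Python, from cell import sensors, read_camera, order, ctrl gives the robot as it stands.
- The arm moves only by the tool servo_tool, never from a script. Its argument "plan" is a list of rows, each a list of 3 entries, a list of its own where there are three numbers: the turn, a rotation vector about the world's x, y, z in normalised numbers (1 is 180 degrees), then the shift along the world's x, y, z in parts of the range, where 1.0 means 0.8 m, then the opening, from 0 (shut) to 1 (fully open). A call has 1 to 8 rows; each row is the pose to reach, as a shift and turn from the pose commanded when the call began; what a row does not reach only later rows make up. A row lasts 1/12 s, in which the tool goes at most 41.7 mm and 7.16 degrees, less where a joint would pass 70% of its speed; a pose out of reach is approached as far as the arm can. A call with a gripper value outside its range is refused whole. The fingers move at their own pace and stop on an object; "newtons" is the grip in N (left out, the last holds). Time passes only in rows, so rows that repeat a pose let the fingers close. It gives the time, the measured TCP pose, the force, the opening and the grip force at its end, in the units of the state.
- sensors.sense(): the state, without advancing time (a new reading comes with each control period).
- read_camera(name): name is "scene" or "top"; returns a dict with "frame" (480x640x3 uint8, blue, green, red), "mtx" (3x3 intrinsics, pixels), "dist" ([k1, k2, p1, p2, k3] as OpenCV has them; the pictures are not rectified), "position" and "attitude" of the camera in the world. Camera axes: x right, y up, looking along -z (the intrinsics and any distortion apply to the point x, -y, -z); pixel columns grow to the right and rows downward; lengths in mm; the calibration is good to about 2 mm. A picture is of the moment at which its call begins. There is no depth.
- order.job_done(): hands the job in; it is judged then, once.
The state is a dict: "time_s": time; "joint_pos": joint angles; "qd": joint speeds; "joint_torque": joint torques, N m; "eef_pos": TCP position; "orientation": TCP orientation; "contact_force": force on the tool from outside, world axes, zero at the start; "wrist_torque": the same for the moment, N m; "gripper_width": opening from 0.0 (shut) to 1.0 (fully open); "grasp_force": force on a finger pad.
Only numpy, scipy, OpenCV 4.12 (cv2) and the standard library are available. Lean on these libraries where they do the work, as an engineer would, in place of code of your own. Each camera call takes 0.05 s, during which the arm holds its last target. There are 200 camera calls.

TASK

The white sample box has a hidden catch that may or may not be holding its lid. With the red release slider still at home, tug the lid up by its steel bar handle to find out; if it is caught, draw the red slider back, away from the handle, to free it. Then lift the lid by the bar to a good 45 degrees and finish while still holding it up by the bar, with the things standing round the box left where they are.

Things in the scene. Friction and masses are not known exactly. Their poses are not given: they have to be found in the camera images.
- dry_box: White open-topped sample box, fixed to the worktop, 180 (its x) x 220 (its y) x 90 mm high, pots and crucibles fixed inside. Origin: centre of its underside; x points to the rear (hinge side), y to the left seen from its front, z up. Place and yaw differ each time.
- catch_housing (a point): Centre of the top of the grey catch housing on the box's front wall, right half: 45 (x) x 116 (y) mm, top level with the box walls. The catch in it is out of sight. If it holds, the lid has about 5 mm of play at the front (0.025 to 0.035 rad) and then stops hard; if not, the lid just rises. Once released it stays released.
- lid_hinge (a point): Middle of the lid's hinge line, which runs along the box's y axis at x +92, z 94 mm in the box frame.
- lid (a joint): Angle of the lid, rad: 0 shut, grows as it opens, stop at 1.2. A clear plate in a blue frame, its top at z 98.5 mm when shut, about 0.25 to 0.45 kg with the handle, hinged at the rear. It falls shut if let go.
- lid_bar (a point): Steel bar handle on the lid: a round bar 12 mm thick, 76 mm long along the box's y axis. This point: middle of the bar; with the lid shut at x -75, y +40, z 131 mm in the box frame, so 167 mm in front of and 37 mm above the hinge line, its centre line 32 mm above the lid. It turns with the lid; same axes as the box when shut.
- release (a joint): Travel of the red release slider, m: 0 at home, where it always starts, 0.025 drawn fully back; it moves along the box's -y direction (away from the handle), takes about 2 to 5 N and stays where it is left. Drawing it at least 0.018 frees the lid if it was caught. It does not show whether the lid is caught.
- release_grip (a point): Point to grip on the red slider tab, which is 12 mm thick in the box's x and 16 mm in y and stands 36 mm up from the top of the grey housing; this point is 8 mm below its top, in its middle. At home it lies at x -115, y -62, z 118 mm in the box frame.
- analyser_corner (a point): Fixed obstacle: foot of the front left upright edge of the tall white analyser (0.53 m high) right of the box. Its front face runs from here 0.63 m to the right (world -y) at this x, its side straight back (world +x). An arm that swings in from the right has to pass in front of it.
- red_pot: Bystander: white sample pot with red lid, 57 mm wide, 58 mm high, left of the box. Origin: centre of its underside.
- timer: Bystander: small white timer with orange buttons, 52 x 64 x 19 mm, right of the box. Origin: centre of its underside.
- dropper: Bystander: brown dropper bottle with red bulb, 48 mm wide, 124 mm high, right of the box beyond the timer. Origin: centre of its underside.

How it is judged (in metres and radians):
On the way:
1. the lid is tugged up by its bar handle (it moves at least 0.012 rad, its free play) while the red slider is at home (value of joint lid above 0.012 rad and value of joint release below 0.006 m and contact force between the fingers and lid above 0.5 N and distance between the grasp point and lid_bar below 0.06 m), for 0.1 s.
At the end, for the whole second after the job is handed in: the lid stands open by more than 0.65 rad (37 degrees), still, and the fingers hold it by the bar handle (contact force above 0.5 N, the point between the finger pads within 60 mm of the middle of the bar) (value of joint lid above 0.65 rad and velocity of joint lid between -0.1 and 0.1 rad/s and contact force between the fingers and lid above 0.5 N and distance between the grasp point and lid_bar below 0.06 m); the arm keeps its last pose, push and grip.
It fails at once if the red-lidded pot moved by more than 30 mm (distance of red_pot from where it was at the start of the episode above 0.03 m).
It fails at once if the timer moved by more than 30 mm (distance of timer from where it was at the start of the episode above 0.03 m).
It fails at once if the dropper bottle moved by more than 30 mm (distance of dropper from where it was at the start of the episode above 0.03 m).
It also fails if it takes over 58 s, if anything falls off the work surface, if the arm or the gripper's body presses on something with over 40 N, if the wrist force passes 120 N, or if a joint passes its speed limit or range.

## Working session

There is one attempt and no reset: what is moved stays moved. The work goes in short steps, Python scripts to look and compute and a tool call to move; the robot and the scene stay as the last step left them, time stands still between calls to the robot, and variables do not carry over. Pictures are saved under pics/ and viewed, at most 10 in all, crops included, and the job is handed in when it is done.

Besides the shell and the picture viewer there is one more tool, called after "Emit:" as name(argument=value, ...), one argument or row to a line, values as JSON. servo_tool: Moves the arm, as the interface text tells. Its arguments: {"type":"object","properties":{"plan":{"type":"array","items":{"type":"array"}},"newtons":{"type":"number"}},"required":["plan"]}

```bash
mkdir -p pics; ls
python3 - <<'E'
from cell import sensors, read_camera, order, ctrl
import cv2
print(sensors.sense()); print(ctrl.tip_reach)
for n in("scene","top"):
    c=read_camera(n); cv2.imwrite(f"pics/{n}0.png",c["frame"]); print(n,c["mtx"],c["dist"],c["position"],c["attitude"])
E
```

```text
pics
{'time_s': 0.0, 'joint_pos': array([ 6.44564119e+01,  1.83518330e+01,  8.97106482e+01, -1.07930794e-03,
        7.20442852e+01, -1.14496645e+00]), 'qd': array([ 0.00228197, -0.01469976, -0.0055144 , -0.06156371, -0.11240437,
       -0.03947902]), 'joint_torque': array([ 9.52345399e-04, -4.15501750e+01, -2.34169865e+01, -1.60140178e-06,
        7.90433638e-03,  2.19340825e-05]), 'eef_pos': array([237.31210436, 523.22010802, 249.45157289]), 'orientation': array([-1.79893234e+02, -1.10750184e-03,  1.55601711e+02]), 'contact_force': array([-1.15871141, -0.09037726, -0.75525915]), 'wrist_torque': array([-0.02919684,  0.060754  , -0.00747812]), 'grasp_force': 0.0, 'gripper_width': 1.0009294317181123}
19.0
scene [[504.72688213   0.         318.73306871]
 [  0.         504.72688213 251.53205562]
 [  0.           0.           1.        ]] [-0.09030509  0.          0.          0.          0.        ] [  25.84543118 -622.37200503  637.18448402] [ 61.7504669   -0.68661117 -34.21145029]
top [[574.52132148   0.         312.2661247 ]
 [  0.         574.52132148 246.67140658]
 [  0.           0.           1.        ]] [-0.10428221  0.          0.          0.          0.        ] [ 448.82193879  178.08238263 1485.42634567] [  5.38520964   1.06904682 -89.5215465 ]
```

View pics/scene0.png

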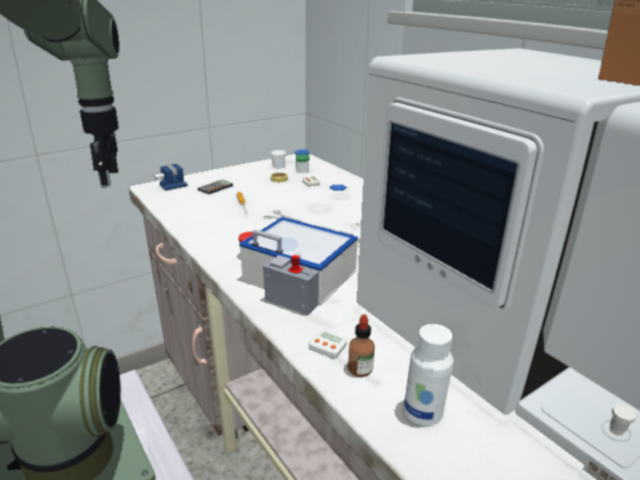

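View pics/top0.png

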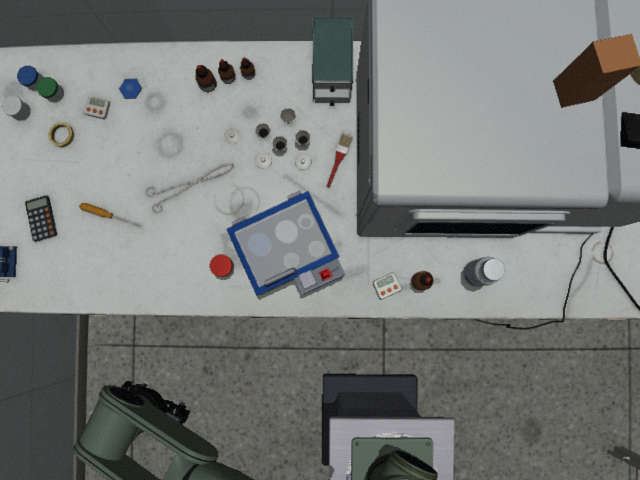

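The top view shows the blue lid frame, with corners near (228,232), (318,193), (338,255) and (262,297). The bar is near (280,277), the red slider near (325,273) and the pot near (221,265). The hinge is at the upper edge. Next I'll measure these.

```bash
cat > h.py <<'E'
import numpy as np, cv2
from scipy.spatial.transform import Rotation as R
from cell import sensors, read_camera, order, ctrl
def ray(c,uv):
    p=cv2.undistortPoints(np.float64(uv).reshape(-1,1,2),c["mtx"],c["dist"]).reshape(-1,2)
    d=np.c_[p[:,0],-p[:,1],-np.ones(len(p))]
    return R.from_euler("xyz",c["attitude"],degrees=True).apply(d)
def cast(c,uv,z):
    d=ray(c,uv); o=np.array(c["position"]); return o+d*((z-o[2])/d[:,2])[:,None]
def proj(c,P):
    q=R.from_euler("xyz",c["attitude"],degrees=True).inv().apply(np.atleast_2d(P)-np.array(c["position"]))
    return cv2.projectPoints(q*[1,-1,-1],np.zeros(3),np.zeros(3),c["mtx"],c["dist"])[0].reshape(-1,2)
def mask(c,h0,h1,s=120,v=50):
    hsv=cv2.cvtColor(c["frame"],cv2.COLOR_BGR2HSV)
    return cv2.inRange(hsv,(h0,s,v),(h1,255,255))
def blobs(m,a=20):
    cs,_=cv2.findContours(m,cv2.RETR_EXTERNAL,cv2.CHAIN_APPROX_NONE)
    return sorted([k for k in cs if cv2.contourArea(k)>=a],key=cv2.contourArea)[::-1]
E
python3 - <<'E'
from h import *
t=read_camera("top"); s=read_camera("scene")
b=blobs(mask(t,105,130))[0]
P=cast(t,b.reshape(-1,2),98.5)[:,:2].astype(np.float32)
print("lid rect",cv2.minAreaRect(P),cv2.boxPoints(cv2.minAreaRect(P)).round(1).tolist())
for n,c in(("top",t),("scene",s)):
    m=mask(c,0,6,150,80)|mask(c,174,180,150,80)
    for k in blobs(m,12)[:8]:
        (u,v),_,_=cv2.minAreaRect(k); print(n,"red",round(u),round(v),cv2.contourArea(k),cast(c,[[u,v]],126)[0].round(),cast(c,[[u,v]],58)[0].round())
cs=s["frame"][215:315,225:365]; ct=t["frame"][185:305,215:355]
cv2.imwrite("pics/crop.png",np.hstack([cv2.resize(cs,(400,286),interpolation=2),cv2.resize(ct,(334,286),interpolation=2)]))
E
```

```text
lid rect ((589.328369140625, 278.3619079589844), (179.36767578125, 219.48741149902344), 25.482460021972656) [[461.20001220703125, 338.79998779296875], [555.5999755859375, 140.6999969482422], [717.5, 217.89999389648438], [623.0999755859375, 416.0]]
top red 221 265 338.5 [531. 422. 126.] [535. 435.  58.]
top red 333 169 87.0 [766. 156. 126.] [782. 155.  58.]
top red 325 274 67.5 [512. 173. 126.] [515. 173.  58.]
scene red 296 264 108.0 [496. 141. 126.] [559. 243.  58.]
scene red 362 322 69.5 [486. -89. 126.] [547. -19.  58.]
scene red 245 235 48.0 [469. 318. 126.] [528. 443.  58.]
```

View pics/crop.png

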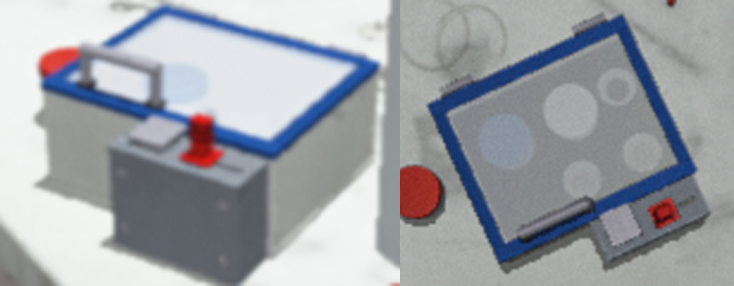

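The measured slider position, (512,173), agrees with the lid rectangle. That puts the box centre at about (589,278) with yaw 25.5°, so the bar sits at about (504,282,131). I'll check the bar's projection in both views while moving over it.

The rows are not in the units I measure in: shifts go in shares of 0.8 m and turns go in shares of 180 degrees. I convert before sending: 0.24 m / 0.8 = 0.3, 0.12 m / 0.8 = 0.15, -40 degrees / 180 = -0.2222.

Emit:
servo_tool(
  plan=[
    [[0, 0, -0.0278], [0.0375, -0.0338, 0], 0.5],
    [[0, 0, -0.0556], [0.075, -0.0675, 0], 0.5],
    [[0, 0, -0.0833], [0.1125, -0.1013, 0], 0.5],
    [[0, 0, -0.1111], [0.15, -0.135, 0], 0.5],
    [[0, 0, -0.1389], [0.1875, -0.1688, 0], 0.5],
    [[0, 0, -0.1667], [0.225, -0.2025, 0], 0.5],
    [[0, 0, -0.1944], [0.2625, -0.2375, 0], 0.5],
    [[0, 0, -0.2222], [0.3, -0.2713, 0], 0.5],
  ],
  newtons=40,
)

```text
time_s: 0.87
eef_pos: [478.6, 304.9, 250.3]
orientation: [-180.0, 0.0, 115.4]
contact_force: [0.0, 1.6, -0.8]
gripper_width: 0.496
grasp_force: 0.0
```

Run:
```python
from h import *
t=read_camera("top"); s=read_camera("scene")
a=np.radians(25.5); B=np.array([589.3,278.4,0]); 
W=lambda p: B+R.from_euler("z",25.5,degrees=True).apply(p)
pts=[[-75,40,131],[-75,2,131],[-75,78,131],[-115,-62,126],[-90,-110,98.5],[-90,110,98.5]]
for c in(t,s):
    f=c["frame"]; q=proj(c,[W(p) for p in pts]); print(q.round().tolist())
    for u in q: cv2.circle(f,tuple(int(x*16) for x in u),16,(0,255,0),-1,cv2.LINE_AA,4)
cs=s["frame"][200:300,225:365]; ct=t["frame"][185:305,215:355]
cv2.imwrite("pics/crop2.png",np.hstack([cv2.resize(cs,(400,286),interpolation=2),cv2.resize(ct,(334,286),interpolation=2)]))
print(W(pts[0]),sensors.sense())
```

```text
[[279.0, 277.0], [294.0, 270.0], [264.0, 284.0], [325.0, 274.0], [339.0, 257.0], [256.0, 295.0]]
[[266.0, 235.0], [280.0, 239.0], [252.0, 231.0], [294.0, 256.0], [320.0, 268.0], [238.0, 243.0]]
[504.3856598  282.21507911 131.        ] {'time_s': 0.9667, 'joint_pos': array([31.09072107, 17.73440373, 90.54601033, -0.13671244, 71.686858  ,
        5.96076727]), 'qd': array([ 4.48031122, -0.99325879,  1.50000357,  4.10387016,  1.12321341,
       -0.67524655]), 'joint_torque': array([ -1.87377591, -40.64242959, -23.7809515 ,  -0.40325087,
        -0.09980114,   0.07628114]), 'eef_pos': array([481.2360019 , 302.83119483, 249.95000698]), 'orientation': array([1.79954017e+02, 1.25717392e-01, 1.15172823e+02]), 'contact_force': array([-0.63845131,  0.70346326, -1.32361754]), 'wrist_torque': array([0.05169737, 0.04253833, 0.03419937]), 'grasp_force': 0.0, 'gripper_width': 0.5016594018376024}
```

View pics/crop2.png

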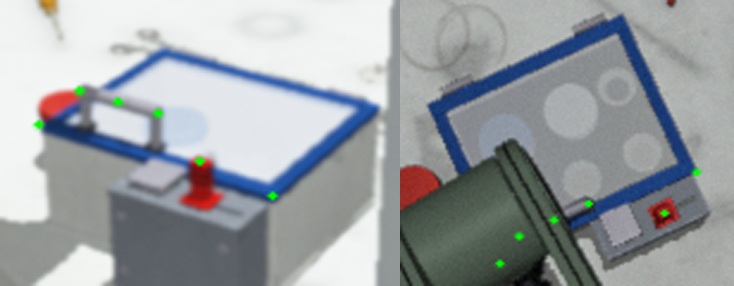

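The reprojected points land on the bar, slider and lid corners in both views, so the pose is confirmed. Now I'll descend onto the bar.

Converted, -0.12 m / 0.8 = -0.15, 0.027 m / 0.8 = 0.0338.

Emit:
servo_tool(
  plan=[
    [[0, 0, 0], [0.0175, -0.015, 0], 0.5],
    [[0, 0, 0], [0.0338, -0.0306, -0.0125], 0.5],
    [[0, 0, 0], [0.0338, -0.0306, -0.0438], 0.5],
    [[0, 0, 0], [0.0338, -0.0306, -0.075], 0.5],
    [[0, 0, 0], [0.0338, -0.0306, -0.1063], 0.5],
    [[0, 0, 0], [0.0338, -0.0306, -0.1313], 0.5],
    [[0, 0, 0], [0.0338, -0.0306, -0.15], 0.5],
    [[0, 0, 0], [0.0338, -0.0306, -0.15], 0.5],
  ],
)

```text
time_s: 1.63
eef_pos: [501.9, 281.6, 126.8]
orientation: [-179.6, 0.0, 115.7]
contact_force: [-1.3, 0.0, -0.3]
gripper_width: 0.499
grasp_force: 0.0
```

Emit:
servo_tool(
  plan=[
    [[0, 0, 0], [0, 0, 0], 0.5],
    [[0, 0, 0], [0, 0, 0], 0.3],
    [[0, 0, 0], [0, 0, 0], 0.1],
    [[0, 0, 0], [0, 0, 0], 0],
    [[0, 0, 0], [0, 0, 0], 0],
    [[0, 0, 0], [0, 0, 0], 0],
    [[0, 0, 0], [0, 0, 0], 0],
    [[0, 0, 0], [0, 0, 0], 0],
  ],
  newtons=40,
)

```text
time_s: 2.3
eef_pos: [505.8, 283.1, 131.8]
orientation: [179.7, -0.0, 115.6]
contact_force: [2.4, 2.7, 6.5]
gripper_width: 0.121
grasp_force: 39.4
```

The bar is gripped. I'll tug gently.

Converted, 0.006 m / 0.8 = 0.0075, 0.005 m / 0.8 = 0.0063.

Emit:
servo_tool(
  plan=[
    [[0, 0, 0], [0, 0, 0.0013], 0],
    [[0, 0, 0], [0, 0, 0.0025], 0],
    [[0, 0, 0], [0, 0, 0.0038], 0],
    [[0, 0, 0], [0, 0, 0.005], 0],
    [[0, 0, 0], [0, 0, 0.0063], 0],
    [[0, 0, 0], [0, 0, 0.0075], 0],
    [[0, 0, 0], [0, 0, 0.0075], 0],
    [[0, 0, 0], [0, 0, 0.0075], 0],
  ],
)

```text
time_s: 2.97
eef_pos: [506.6, 283.4, 136.0]
orientation: [179.7, -0.0, 115.6]
contact_force: [6.9, 6.2, -5.3]
gripper_width: 0.117
grasp_force: 38.9
```

Converted, 0.004 m / 0.8 = 0.005, 0.003 m / 0.8 = 0.0038.

Emit:
servo_tool(
  plan=[
    [[0, 0, 0], [0, 0, 0.0013], 0],
    [[0, 0, 0], [0, 0, 0.0025], 0],
    [[0, 0, 0], [0, 0, 0.0038], 0],
    [[0, 0, 0], [0, 0, 0.005], 0],
    [[0, 0, 0], [0, 0, 0.005], 0],
    [[0, 0, 0], [0, 0, 0.005], 0],
  ],
)

```text
time_s: 3.47
eef_pos: [507.4, 283.8, 140.0]
orientation: [179.6, -0.0, 115.6]
contact_force: [10.6, 7.0, -6.7]
gripper_width: 0.123
grasp_force: 38.8
```

The lid has risen about 8 mm, past the 5 mm play, against only ~7 N. That suggests it isn't caught, so I'll rise a bit more along the arc and verify.

Converted, 0.011 m / 0.8 = 0.0138, 0.009 m / 0.8 = 0.0113.

Emit:
servo_tool(
  plan=[
    [[0, 0, 0], [0.0013, 0.0013, 0.0013], 0],
    [[0, 0, 0], [0.0025, 0.0013, 0.0038], 0],
    [[0, 0, 0], [0.0038, 0.0019, 0.0063], 0],
    [[0, 0, 0], [0.005, 0.0025, 0.0088], 0],
    [[0, 0, 0], [0.0063, 0.0031, 0.0113], 0],
    [[0, 0, 0], [0.0075, 0.0038, 0.0138], 0],
    [[0, 0, 0], [0.0075, 0.0038, 0.0138], 0],
  ],
)

```text
time_s: 4.05
eef_pos: [510.4, 285.2, 150.5]
orientation: [-179.9, -0.0, 115.6]
contact_force: [3.0, 4.3, -5.3]
gripper_width: 0.123
grasp_force: 38.9
```

Run:
```python
from h import *
s=read_camera("scene")
cv2.imwrite("pics/lift1.png",cv2.resize(s["frame"][180:310,215:375],(640,520),interpolation=2))
o=R.from_euler("z",25.5,degrees=True)
for th in (.13,.2,.3,.4,.5,.6,.7,.8,.87):
    x,z=-167*np.cos(th)+37*np.sin(th)+167, 167*np.sin(th)+37*np.cos(th)-37
    print(th,(o.apply([x,0,z])).round(1), o.apply([0,np.degrees(th),0]).round(1))
x=sensors.sense();print(x["eef_pos"],x["contact_force"])
```

```text
0.13 [ 5.6  2.7 21.3] [-3.2  6.7  0. ]
0.2 [ 9.6  4.6 32.4] [-4.9 10.3  0. ]
0.3 [16.6  7.9 47.7] [-7.4 15.5  0. ]
0.4 [24.9 11.9 62.1] [-9.9 20.7  0. ]
0.5 [34.5 16.4 75.5] [-12.3  25.9   0. ]
0.6 [45.2 21.6 87.8] [-14.8  31.    0. ]
0.7 [57.  27.2 98.9] [-17.3  36.2   0. ]
0.8 [ 69.7  33.2 108.6] [-19.7  41.4   0. ]
0.87 [ 79.1  37.7 114.5] [-21.5  45.    0. ]
[510.33565896 285.21525297 150.48368686] [ 3.54217907  3.43517393 -5.91646487]
```

View pics/lift1.png

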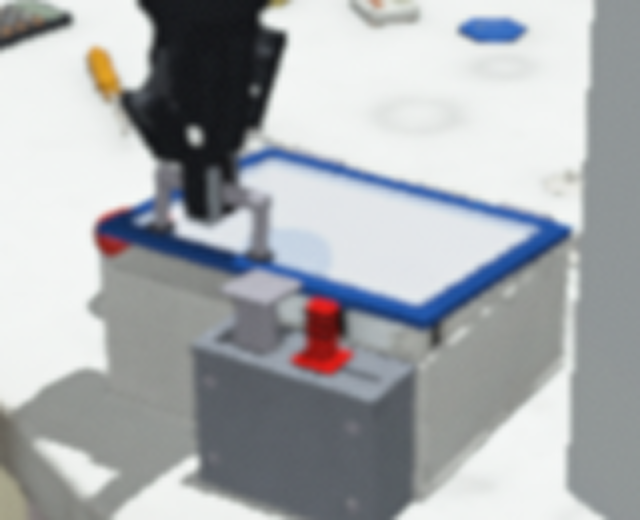

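The picture shows the lid frame clear of the walls all along the front, above the red slider, which is still at home near (325,330). The lid was not caught. I'll continue up the arc, turning the tool about half the lid angle.

Converted, 0.054 m / 0.8 = 0.0675, 0.0475 m / 0.8 = 0.0594, 12.5 degrees / 180 = 0.0694.

Emit:
servo_tool(
  plan=[
    [[-0.0033, 0.0067, 0], [0.0025, 0.0013, 0.0069], 0],
    [[-0.0067, 0.0139, 0], [0.005, 0.0025, 0.0138], 0],
    [[-0.0111, 0.0233, 0], [0.0094, 0.0044, 0.0238], 0],
    [[-0.0156, 0.0333, 0], [0.0138, 0.0063, 0.0331], 0],
    [[-0.02, 0.0428, 0], [0.0188, 0.0088, 0.0425], 0],
    [[-0.025, 0.0528, 0], [0.0238, 0.0113, 0.0513], 0],
    [[-0.0289, 0.0611, 0], [0.0294, 0.0138, 0.0594], 0],
    [[-0.0333, 0.0694, 0], [0.0356, 0.0169, 0.0675], 0],
  ],
)

```text
time_s: 4.77
eef_pos: [537.7, 298.3, 204.5]
orientation: [-165.8, -0.0, 115.6]
contact_force: [-0.8, 1.1, -5.3]
gripper_width: 0.117
grasp_force: 39.1
```

Converted, 0.0445 m / 0.8 = 0.0556, 0.039 m / 0.8 = 0.0488, 11.5 degrees / 180 = 0.0639.

Emit:
servo_tool(
  plan=[
    [[-0.0039, 0.0094, 0], [0.0063, 0.0031, 0.0081], 0],
    [[-0.0083, 0.0194, 0], [0.0131, 0.0063, 0.0156], 0],
    [[-0.0122, 0.0278, 0], [0.0206, 0.01, 0.0225], 0],
    [[-0.0167, 0.0361, 0], [0.0281, 0.0131, 0.0294], 0],
    [[-0.0206, 0.0444, 0], [0.0363, 0.0169, 0.0356], 0],
    [[-0.025, 0.0528, 0], [0.0444, 0.0206, 0.0413], 0],
    [[-0.0306, 0.0639, 0], [0.0556, 0.0263, 0.0488], 0],
    [[-0.0306, 0.0639, 0], [0.0556, 0.0263, 0.0488], 0],
  ],
)

```text
time_s: 5.43
eef_pos: [581.6, 319.3, 245.3]
orientation: [-152.8, -0.0, 115.6]
contact_force: [-6.7, -0.6, 5.6]
gripper_width: 0.124
grasp_force: 40.0
```

Emit:
servo_tool(
  plan=[
    [[0, 0, 0], [0, 0, 0], 0],
    [[0, 0, 0], [0, 0, 0], 0],
    [[0, 0, 0], [0, 0, 0], 0],
    [[0, 0, 0], [0, 0, 0], 0],
  ],
)

```text
time_s: 5.77
eef_pos: [581.1, 319.1, 245.1]
orientation: [-153.0, -0.0, 115.6]
contact_force: [-5.0, 0.3, 2.4]
gripper_width: 0.125
grasp_force: 39.8
```

Run:
```python
from h import *
s=read_camera("scene")
cv2.imwrite("pics/lift2.png",cv2.resize(s["frame"][150:350,175:415],(720,600),interpolation=2))
t=read_camera("top"); m=mask(t,0,6,150,80)|mask(t,174,180,150,80)
print([(cv2.minAreaRect(k)[0]) for k in blobs(m,12)])
x=sensors.sense();print(x["eef_pos"],x["contact_force"],x["grasp_force"],x["qd"].round(2))
p=(R.from_euler("z",-25.5,degrees=True).apply(x["eef_pos"]-np.array([589.3,278.4,0])))-[92,40,94]
print(p, "theta",np.degrees(np.arctan2(37,-167)-np.arctan2(p[2],p[0])),np.hypot(p[0],p[2]))
```

```text
[(219.96151733398438, 266.30767822265625), (332.8780517578125, 168.71697998046875), (325.0, 274.0000305175781)]
[581.14017737 319.07495245 245.08162842] [-5.24556545  0.61800746  2.36347596] 39.765028953552246 [-0.06 -0.02  0.08  0.02  0.04  0.06]
[-81.85391744   0.22550771 151.08162842] theta 49.059307929805804 171.83050441265743
```

View pics/lift2.png

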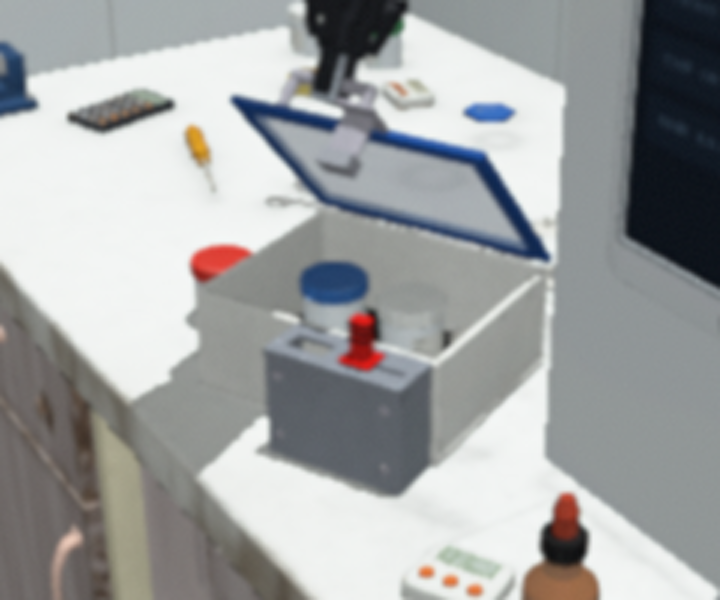

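The lid stands open at about 49°, with the gripper at (345,90) holding the bar. The slider, pot, timer and dropper are undisturbed.

```bash
python3 -c "
from cell import order; print(order.job_done())"
```

```text
the job is handed in; nothing more can be done
None
```

The job is handed in: tugging the bar with the slider at home showed the lid was not caught, so I left the slider alone and lifted the lid to about 49°, still held by the bar and with nothing around the box disturbed.

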